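# Bring the yellow bay to the carousel's pick window

### The job

The covered parts carousel on the red mat holds this repair's screws in its yellow bay. Turn its wheel by the finger pegs on the rim until the yellow bay fills the pick window in the cover, with no divider or neighbouring colour showing there, and leave it standing still. Leave the phone, the pliers and the flux jar where they are.

Things in the scene. Friction and masses are not known exactly. Their poses are not given: they have to be found in the camera images.
- carousel: A fixed parts carousel with a grey base plate (280 mm square, 6 mm) on a 3 mm red mat. Origin: on the wheel's upright axis, at mat level. Only the wheel turns: a black disc of radius 130 mm, upper face 24 mm above the origin, with 8 bays of 45 degrees parted by 3 mm dividers. Bay colours counter-clockwise from above: yellow, blue, white, red, green, purple, grey, brown; rim tags repeat them.
- cover (a point): Centre of the top face of the round aluminium cover, on the wheel's axis, 46 mm above the carousel's origin. The cover is fixed, 90 mm in radius, and hides the bays except through its window; a 40 mm wide rim of the wheel is left bare outside it. A black nut of 16 mm radius stands on its centre, up to 13 mm above this point.
- window (a point): Middle of the pick window, the one wedge-shaped opening in the fixed cover, with a black frame: 58 mm from the wheel's axis, 46 mm above the carousel's origin. The window is 32 degrees wide and reaches from 32 to about 80 mm from the axis.
- yellow_bay (a point): Middle of the yellow bay's floor, turning with the wheel: 58 mm from the wheel's axis, 25.5 mm above the carousel's origin.
- peg (a point): Top of one of the 8 upright aluminium finger pegs on the wheel's rim, the one 22.5 degrees counter-clockwise of the yellow bay's middle. All pegs: 12 mm in diameter, 20 mm high above the rim, tops 44 mm above the carousel's origin, axes 113 mm from the wheel's axis, one in line with each divider, so 45 degrees apart.
- wheel (a joint): Angle of the wheel about its upright axis: 0 (or any whole turn) has the yellow bay centred in the window, and it grows counter-clockwise from above. The wheel turns without stops either way; a felt brake (about 0.12 N m, so about 1 N at a peg) holds it wherever it is left and it does not coast.
- phone: A dark blue phone lying on the mat near the carousel, 148 x 72 x 8 mm, origin at the centre of its underside. To be left alone.
- pliers: Small pliers with red handles lying flat on the mat near the carousel, about 145 x 55 x 12 mm, origin near their middle. To be left alone.
- flux_jar: A small jar with a green cap standing on the mat near the carousel, 42 mm in diameter, 36 mm high, origin at the centre of its underside. To be left alone.

How it is judged (in metres and radians):
At the end, for the whole second after the job is handed in: The middle of the yellow bay lies within 5 mm (about 5 degrees) of the middle of the pick window, so that nothing but yellow shows in it, and the wheel is at rest (horizontal distance between yellow_bay and window below 0.005 m and velocity of joint wheel between -0.03 and 0.03 rad/s); the robot touches nothing.
It fails at once if the phone is pushed more than 25 mm (distance of phone from where it was at the start of the episode above 0.025 m).
It fails at once if the pliers are pushed more than 25 mm (distance of pliers from where it was at the start of the episode above 0.025 m).
It fails at once if the flux jar is pushed more than 25 mm (distance of flux_jar from where it was at the start of the episode above 0.025 m).
It also fails if it takes over 58 s, if anything falls off the work surface, if the arm or the gripper's body presses on something with over 40 N, if the wrist force passes 120 N, or if a joint passes its speed limit or range.

### The arm

A 7-joint arm with a two-finger parallel gripper is mounted at the origin on the work surface. World frame = base frame: x ahead of the robot, y to its left, z up, the work surface at z = 0. Lengths are in mm, angles in rad, forces in N, time in s.
With the tool pointing down it reaches from about 400 to 875 mm from the base axis. Payload 19.3 kg.
Tool frame: the origin (TCP) lies at the very end of the fingers, on their centre line; the grasp point (between the pads) lies 19 mm behind it; z points along the fingers, y is the line along which they close (so a half turn about z gives the same grasp; the last joint's range is limited). The gripper opens to 85 mm and grips with 20 to 120 N. Pads are 22 mm wide; open, the fingers measure 114 mm over their backs; the gripper's body (76 mm by 85 mm) begins 54 mm behind the grasp point. The pads swing forward as they close: fully open they stand 13 mm farther back than shut.
Start: joints at [1.213, 0.521, -0.036, 1.599, 0.021, 1.021, -0.113], TCP at [177.374, -599.294, 231.291] pointing down, gripper open.
Joint ranges: [-2.91, 2.91], [-0.3, 2.13], [-1.5, 1.42], [0.17, 2.43], [-1.26, 4.41], [0.16, 1.93], [-2.52, 2.52]. Speed limits (rad/s): [1.89, 1.89, 2.39, 2.39, 3.01, 3.01, 3.01].

### API

Orientations are given as a 3x3 rotation matrix whose columns are the frame's x, y, z axes.
In Python, from workcell import robot, cam, monitor gives the robot as it stands (robot), with the cameras (cam) and the readings (monitor). Calls block until the motion is done:
- robot.movep(position, orientation): joint-space move of the TCP to a pose.
- robot.movel(position, frame=None, max_speed=150, guard=None): straight line of the TCP; frame=None keeps the orientation; max_speed is the mean speed in mm/s. With guard (N) it stops when the force on the tool has changed by that much, and returns True; else False.
- robot.goto_joints(angles): joint-space move.
- robot.open_gripper() and robot.clamp(): open the fingers fully, or close them until they stop; the grip force is fixed at half the most.
- robot.wait(seconds).
- robot.inverse_kinematics(position, orientation): joint angles nearest the present ones, or None.
- monitor.read_state(): the state.
- cam.camera(name): name is "side" or "top" or "wrist"; returns a dict with "image" (384x512x3 uint8, blue, green, red), "fx", "fy", "cx", "cy" (pixels), "dist_coeffs" ([k1, k2, p1, p2, k3] as OpenCV has them; the pictures are not rectified), "cam_to_world" (4x4, takes a point from camera to world coordinates). Camera axes: x right, y up, looking along -z (the intrinsics and any distortion apply to the point x, -y, -z); pixel columns grow to the right and rows downward; lengths in mm; the calibration is good to about 2 mm. A picture is of the moment at which its call begins. There is no depth.
A pose or a line that the arm cannot do raises robot.PlanningError and nothing moves.
- robot.finish_job(): hands the job in; it is judged then, once.
The state is a dict: "time": time; "qpos": joint angles; "qvel": joint speeds; "joint_efforts": joint torques, N m; "eef_pos": TCP position; "tool_rot": TCP orientation; "ft_force": force on the tool from outside, world axes, zero at the start; "torque": the same for the moment, N m; "finger_gap": finger opening in mm; "gripper_force": force on a finger pad.
Only numpy, scipy, OpenCV 4.12 (cv2) and the standard library are available. Lean on these libraries where they do the work, as an engineer would, in place of code of your own. Each camera call takes 0.05 s, during which the arm holds its last target. There are 200 camera calls.

## Working session

There is one attempt and no reset: what is moved stays moved. The work goes in short steps, each a Python script; the robot and the scene stay as the last script left them, time stands still between calls to the robot, and variables do not carry over. Pictures are saved under pics/ and viewed, at most 10 in all, crops included, and the job is handed in when it is done.

```bash
mkdir -p pics
python3 - <<'E'
from workcell import robot, cam, monitor
import cv2
for n in("top","side"):
    c=cam.camera(n); cv2.imwrite(f"pics/{n}0.png",cv2.resize(c["image"],None,fx=1.5,fy=1.5,interpolation=cv2.INTER_CUBIC))
    print(n,c["fx"],c["fy"],c["cx"],c["cy"],c["dist_coeffs"],c["cam_to_world"])
E
```

```text
top 481.53398630497526 481.53398630497526 250.5197079180297 184.865655718379 [-0.10941123  0.          0.          0.          0.        ] [[-1.91234622e-02  9.79913029e-01 -1.98506296e-01  3.75678880e+02]
 [-9.99806348e-01 -1.96646101e-02 -7.54881632e-04  2.98615336e+01]
 [-4.64326727e-03  1.98453419e-01  9.80099322e-01  1.17564222e+03]
 [ 0.00000000e+00  0.00000000e+00  0.00000000e+00  1.00000000e+00]]
side 444.97702656165137 444.97702656165137 252.59293840453242 194.43992687442295 [0.04759241 0.         0.         0.         0.        ] [[-7.89703778e-01  3.95982183e-01 -4.68578760e-01  1.61968880e+02]
 [-6.13487921e-01 -5.08829063e-01  6.03925124e-01  6.26825728e+02]
 [ 7.17097071e-04  7.64389361e-01  6.44754519e-01  7.11406987e+02]
 [ 0.00000000e+00  0.00000000e+00  0.00000000e+00  1.00000000e+00]]
```

View pics/top0.png

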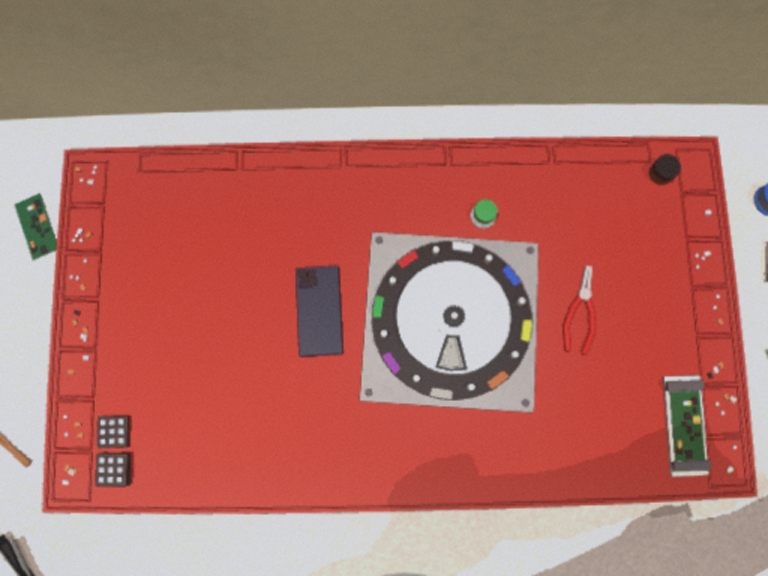

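View pics/side0.png

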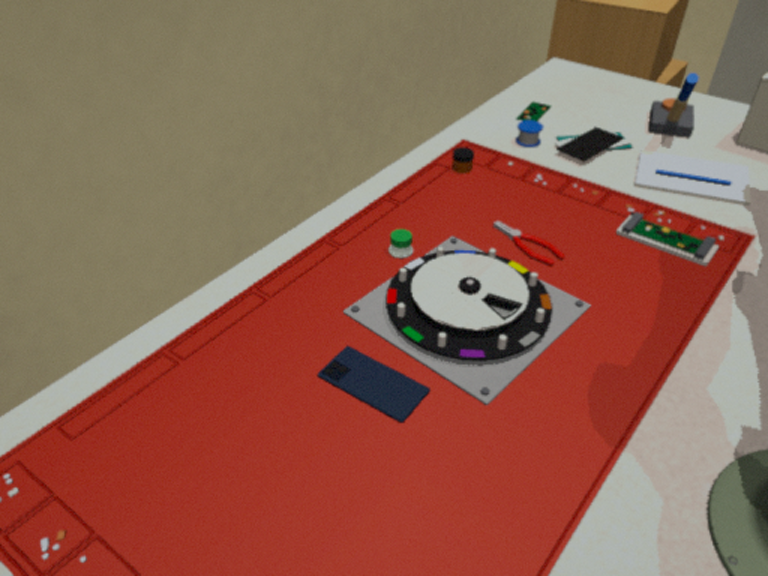

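The wheel is at top-image (454,316), window towards the bottom (robot side), yellow tag at (527,331) on the right, so about 80° clockwise to go. I'll enlarge it to measure.

Run:
```python
from workcell import robot, cam, monitor
import cv2
c=cam.camera("top"); cv2.imwrite("pics/crop1.png",cv2.resize(c["image"][150:280,232:368],None,fx=4.4,fy=4.4,interpolation=cv2.INTER_CUBIC))
```

```text
(no output)
```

View pics/crop1.png

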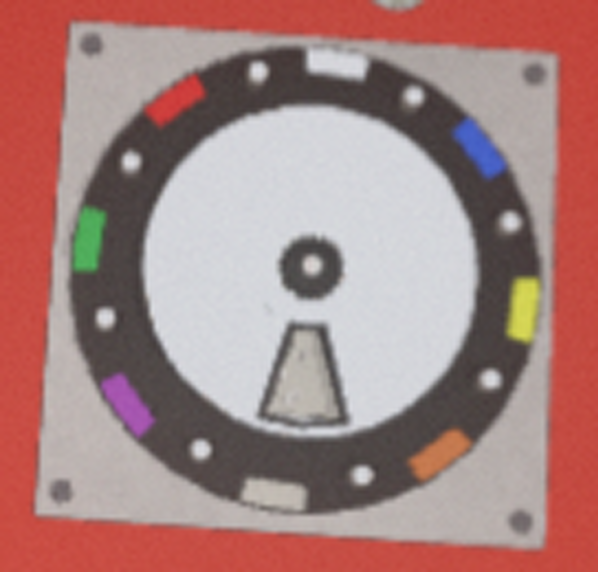

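```bash
cat > h.py <<'E'
import numpy as np, cv2
from workcell import robot, cam, monitor
def world(c,px,z):
    K=np.array([[c["fx"],0,c["cx"]],[0,c["fy"],c["cy"]],[0,0,1]])
    u=cv2.undistortPoints(np.array(px,float).reshape(-1,1,2),K,np.array(c["dist_coeffs"])).reshape(-1,2)
    T=np.array(c["cam_to_world"]); d=np.c_[u[:,0],-u[:,1],-np.ones(len(u))]@T[:3,:3].T
    o=T[:3,3]; return (o+d*((z-o[2])/d[:,2])[:,None])[:,:2]
def crop(p,f=4.4,x0=232,y0=150): return (np.array(p,float)+.5)/f-.5+[x0,y0]
def ang(p,c): return np.degrees(np.arctan2(*(p-c).T[::-1]))
def R(a): # y radial at azimuth a (deg), tool down
    a=np.radians(a); y=np.array([np.cos(a),np.sin(a),0]); z=np.array([0,0,-1.]); return np.c_[np.cross(y,z),y,z]
E
python3 - <<'E'
from h import *
c=cam.camera("top")
pegs=world(c,crop([(511,221),(414,96),(258,71),(131,161),(105,317),(201,449),(362,475),(490,379)]),47)
C=pegs.mean(0); print("C",C,np.linalg.norm(pegs-C,axis=1).round(1))
a=(ang(pegs,C)-45*np.arange(8))%360; print("peg0",a.round(1),a.mean()-22.5)
t=world(c,crop([(524,309),(480,148),(338,62),(176,100),(89,239),(128,404),(274,494),(440,455)]),27)
print(t.mean(0)); t=(ang(t,t.mean(0))-45*np.arange(8))%360; print("yellow",t.round(1),t.mean())
w=world(c,crop([(261,417),(347,422),(291,326),(325,326)]),49); print(ang(w,C),np.linalg.norm(w-C,axis=1),ang(w.mean(0)[None],C))
print("nut",world(c,crop([(312,266)]),62))
print(monitor.read_state()["qpos"],monitor.read_state()["tool_rot"], monitor.read_state()["finger_gap"])
for az in(-100,-120,-140,-160,-180,-200):
  for f in(0,180):
    p=np.r_[C+115*np.array([np.cos(np.radians(az)),np.sin(np.radians(az))]),33]
    q=robot.inverse_kinematics(p,R(az+f)); print(az,f,None if q is None else np.round(q,2))
E
```

```text
C [539.11424592 -89.79644349] [113.2 112.7 112.8 112.8 113.  112.9 113.1 112.6]
peg0 [282.3 282.1 282.2 282.  282.  282.2 282.1 282. ] 259.61642770945036
[539.24577143 -90.25194104]
yellow [259.6 259.7 259.4 259.7 259.5 259.7 259.5 259.4] 259.55794097074624
[ 159.83575051 -168.59182042  159.84926735 -167.37006088] [83.97806149 84.16172045 32.65673685 31.82068033] [175.74515059]
nut [[538.70129804 -89.65925964]]
[ 1.2128041   0.52181856 -0.0363158   1.59977568  0.021212    1.02110009
 -0.11281355] [[ 9.58881794e-01  2.83805632e-01 -2.60778183e-04]
 [ 2.83805745e-01 -9.58881564e-01  6.67318640e-04]
 [-6.06666032e-05 -7.13890041e-04 -9.99999743e-01]] 85.19749993913335
-100 0 [ 0.3   0.7  -0.04  1.91  0.05  0.53 -1.53]
-100 180 [ 0.7   0.77 -0.61  1.89  0.67  0.7   1.08]
-120 0 [ 0.22  0.67  0.05  2.02 -0.07  0.46 -1.77]
-120 180 [ 0.66  0.72 -0.55  1.99  0.65  0.61  0.72]
-140 0 [ 0.13  0.64  0.12  2.12 -0.19  0.4  -2.04]
-140 180 [ 0.62  0.68 -0.52  2.09  0.65  0.54  0.32]
-160 0 [ 0.04  0.62  0.15  2.19 -0.26  0.35 -2.38]
-160 180 [ 0.51  0.64 -0.45  2.17  0.62  0.47 -0.08]
-180 0 [-0.17  0.63  0.32  2.24 -0.57  0.35 -2.51]
-180 180 [ 0.38  0.61 -0.4   2.21  0.58  0.42 -0.49]
-200 0 [-0.5   0.73  0.65  2.25 -1.01  0.5  -2.52]
-200 180 [ 0.22  0.6  -0.31  2.21  0.47  0.39 -0.83]
```

```bash
cat >> h.py <<'E'
C=np.array([539.1,-89.9])
def pose(az,z,r=116): return np.r_[C+r*np.array([np.cos(np.radians(az)),np.sin(np.radians(az))]),z],R(az+180)
def look(name):
    c=cam.camera("top"); cv2.imwrite(f"pics/{name}.png",cv2.resize(c["image"][150:280,232:368],None,fx=4.4,fy=4.4,interpolation=cv2.INTER_CUBIC))
E
python3 - <<'E'
from h import *
robot.clamp()
robot.movep(*pose(-100.4,110))
p,r=pose(-100.4,34); print(robot.movel(p,r,max_speed=80,guard=8))
print(monitor.read_state()["time"],monitor.read_state()["eef_pos"])
for az in np.arange(-106,-193,-6):
    p,r=pose(az,34); robot.movel(p,r,max_speed=60)
    s=monitor.read_state(); print(az,round(s["time"],2),s["ft_force"].round(1) if hasattr(s["ft_force"],"round") else s["ft_force"])
look("push1")
E
```

```text
False
4.0 [ 518.45412278 -204.07627284   34.42961008]
-106 4.34 [-0.8  0.3 -0.3]
-112 4.69 [-0.  -1.3  0.1]
-118 5.04 [-0.2 -0.8 -0.5]
-124 5.39 [0.4 0.  0.5]
-130 5.74 [ 0.3 -0.6  0.2]
-136 6.09 [ 0.  -0.9 -0.3]
-142 6.44 [ 0.9 -0.4  1.3]
-148 6.79 [-0.3 -0.7  0.2]
-154 7.14 [ 0.  -0.2  0.1]
-160 7.49 [ 0.4 -0.3 -0.1]
-166 7.84 [ 0.   0.3 -0.6]
-172 8.19 [-0.1 -0.1 -0.4]
-178 8.54 [-0.  -0.6 -0.3]
-184 8.89 [-0.4  0.4 -0.3]
-190 9.24 [-0.6 -0.4 -0.1]
```

View pics/push1.png

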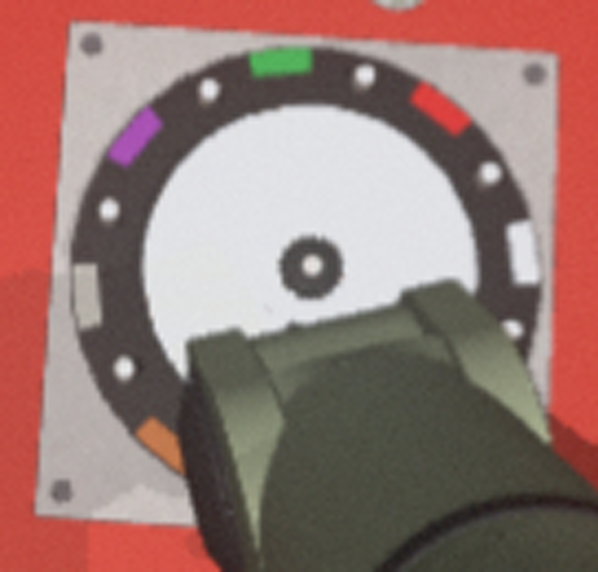

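The wheel turned: green tag now at (281,61), pegs at (365,75), (209,89), (109,210), (124,368), (490,173). I'll compute the remaining angle and finish from it.

Run:
```python
from h import *
c=cam.camera("top")
pegs=world(c,crop([(490,173),(365,75),(209,89),(109,210),(124,368)]),47)
y=(ang(pegs,C)-45*np.array([2,3,4,5,6])-22.5)%360; print(y.round(1)); y=y.mean()
err=y-175.8; print("remaining",err)
if 0<err<12:
    az=-190-err
    for a in (-190-err/2,az): p,r=pose(a,34); robot.movel(p,r,max_speed=30)
    robot.wait(.2)
    for a in (az+4,az+12): p,r=pose(a,34); robot.movel(p,r,max_speed=40)
    p,r=pose(az+12,160); robot.movel(p,r)
    robot.movep([450,-420,250],R(-20)) if robot.inverse_kinematics([450,-420,250],R(-20)) is not None else print("noik")
    s=monitor.read_state(); print(s["time"],s["ft_force"]); look("push2")
```

```text
[184.3 184.5 184.4 184.6 184.3]
remaining 8.62087423424282
13.6583 [-0.93769288  0.29327642  0.18114714]
```

View pics/push2.png

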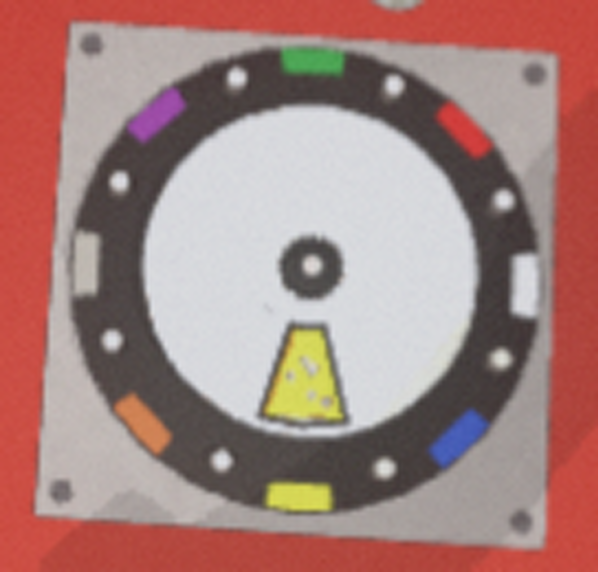

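The window shows yellow, with an orange tint along its left edge. Tags are at yellow (299,497) and green (313,61), so I'll check the numbers.

Run:
```python
from h import *
c=cam.camera("top")
pegs=world(c,crop([(385,468),(501,358),(504,199),(394,85),(236,77),(119,181),(112,340),(222,460)]),47)
y=(ang(pegs,pegs.mean(0))-45*np.arange(8)-22.5)%360; print(y.round(1),y.mean())
t=world(c,crop([(299,497),(459,439),(524,286),(465,131),(313,61),(156,114),(87,263),(143,424)]),27)
t=(ang(t,t.mean(0))-45*np.arange(8))%360; print(t.round(1),t.mean())
w=world(c,crop([(258,416),(349,424),(291,325),(326,325)]),49); print(ang(w,C))
cv2.imwrite("pics/win.png",cv2.resize(c["image"][220:250,285:317],None,fx=16,fy=16,interpolation=cv2.INTER_CUBIC))
```

```text
[176.1 176.1 176.1 175.9 176.1 176.1 176.1 176. ] 176.06153960506214
[176.  176.  175.8 175.7 175.9 176.  175.7 176. ] 175.89474961947238
[ 158.62547957 -168.13034168  159.37095333 -166.34677583]
```

View pics/win.png

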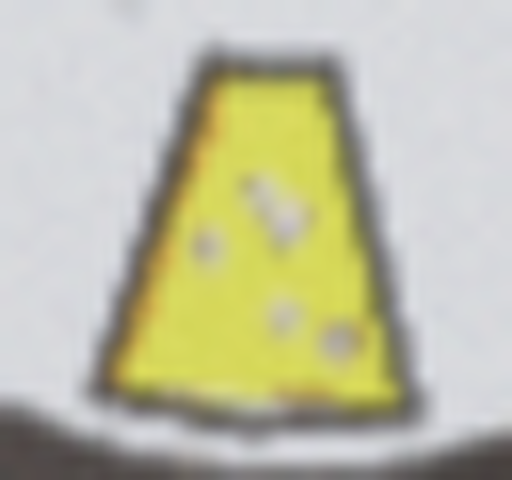

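The yellow bay is within about 1° of the window centre (tolerance 5°). The left tint is the shaded frame wall, and the divider would be several degrees beyond it. I'm handing in.

```bash
python3 -c "
from workcell import robot, cam, monitor
print(robot.finish_job())"
```

```text
the job is handed in; nothing more can be done
None
```

I turned the wheel about 84° clockwise, so the yellow bay now fills the pick window to within about 1° of centre; the arm is clear of everything, and I handed the job in after about 14 s on the robot's clock (the hand-in call returned no verdict).

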